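# Zero a bench meter through its shuttered trimmer hole

### The arm

A 6-joint arm with a two-finger parallel gripper is mounted at the origin on a cart in front of the work surface, level with it; the furniture and walls round the work are solid. World frame = base frame: x ahead of the robot, y to its left, z up, the work surface at z = 0. Lengths are in m, angles in rad, forces in N, time in s.
With the tool pointing down it reaches from about 0.3 to 0.875 m from the base axis. Payload 6.4 kg.
Tool frame: the origin (TCP) lies on the centre line of the jaws, within the pads' length; the fingertips stand 22 mm ahead of it and the grasp point (between the pads) lies 3 mm ahead of it; z points along the fingers, y is the direction in which the jaws open and shut (so a half turn about z gives the same grasp; the last joint's range is limited). The gripper opens to 85 mm and grips with 20 to 120 N. Pads are 22 mm wide; open, the fingers measure 114 mm over their backs; the gripper's body (76 mm by 85 mm) begins 54 mm behind the grasp point. The pads swing forward as they close: fully open they stand 13 mm farther back than shut.
Start: joints at [1.125, 0.181, 1.607, -0, 1.354, -0.206], TCP at [0.137, 0.559, 0.253] pointing down, gripper open.
Joint ranges: [-2.99, 2.99], [-0.89, 2.07], [0.3, 2.58], [-1.14, 4.28], [0, 2.63], [-3.12, 3.12]. Speed limits (rad/s): [2.57, 2.57, 3.01, 3.14, 3.14, 3.14].

### API

Orientations are given as a unit quaternion [w, x, y, z].
In Python, from bench import monitor, imaging, order, spotter gives the robot as it stands.
- The arm moves only by the shell command python3 -m pendant 'ROWS'. ROWS is JSON, a list that holds one entry, the list of rows, each a list of 5 numbers: the shift along the world's x, y, z in mm, then the turn about the world's z in degrees, then the finger opening in mm, from 0 to 85.4. A call has 1 to 8 rows; each row shifts and turns the commanded pose from where the row before left it; what a row does not reach is not made up. A row lasts 1/8 s, in which the tool goes at most 62.5 mm and 10.7 degrees, less where a joint would pass 70% of its speed; a pose out of reach is approached as far as the arm can. A call with a gripper value outside its range is refused whole. The fingers move at their own pace and stop on an object; the grip force is fixed at half the most. Time passes only in rows, so rows that do not move let the fingers close. It gives the time, the measured TCP pose, the force and the opening at its end, in the units of the state.
- monitor.get_obs(): the state, without advancing time (a new reading comes with each control period).
- imaging.camera(name): name is "scene" or "top"; returns a dict with "img" (384x512x3 uint8, red, green, blue), "vfov" (degrees; the focal length in pixels is half the picture's height over the tangent of half this angle, whatever the lens; pixels are square), "cx", "cy" (the principal point, pixels), "origin" and "orientation" of the camera in the world. Camera axes: x right, y down, z forward; pixel columns grow to the right and rows downward; lengths in m; the calibration is good to about 2 mm. A picture is of the moment at which its call begins. There is no depth.
- order.hand_in(): hands the job in, once; it reports no verdict.
Trained networks look in the newest picture that a camera, given by its name, has taken for a name from the list of things; names that differ only in an ending like _2 or _b are one class to them, and where a whole thing is asked for, a point or a joint stands for the part that bears it (a point fixed in the world has none). Each returns a list of dicts, best first, with "confidence" (0 to 1); they miss things now and then, are a little off and sometimes report something else, mostly with a low value. They report only what shows in the picture. A call takes as long as a camera call.
- spotter.recognise(camera, thing): "at" ([x, y, z] in m, in the coordinates of the camera as it stood for that picture, good to about 4 mm: the middle of the surface that is visible of it).
- spotter.tip_of(camera, thing): "at" ([x, y, z] in m, in the coordinates of the camera as it stood for that picture, good to about 4 mm: a listed point, or the origin of a listed thing).
The state is a dict: "time_s": time; "q": joint angles; "dq": joint speeds; "joint_efforts": joint torques, N m; "eef_pos": TCP position; "eef_rot": TCP orientation; "wrist_force": force on the tool from outside, world axes, zero at the start; "torque": the same for the moment, N m; "opening": opening from 0.0 (shut) to 1.0 (fully open).
Only numpy, scipy, OpenCV 4.12 (cv2) and the standard library are available. Lean on these libraries where they do the work, as an engineer would, in place of code of your own. Each camera call takes 0.05 s, during which the arm holds its last target. There are 200 camera calls.

### The job

Bring the needle of the bench meter into the centre band of its dial: take the tuning tool from its stand, slide its sprung tip over the dark plate in the meter's window until it drops through the hidden hole, and turn the slotted trimmer beneath with it. Then stand the tool upright in its stand again, fully home, and do not disturb the screwdriver, marker pen, timer and petri dishes.

Things in the scene. Friction and masses are not known exactly. Their poses are not given: they have to be found in the camera images.
- meter: Low grey box with a round needle dial, 130 (x) x 170 (y) x 44 mm high, fixed to the bench. Origin: centre of its underside; z up. Dial centre at (0, +38) mm; its bezel, 76 mm across, stands 8 mm above the lid. A square window 36 x 36 mm opens in the lid round (0, -45) mm, sides along x and y.
- window (a point): Window centre, on the dark plate at its bottom (38 mm above the bench, 6 mm below the lid's top). The plate looks unbroken, but a 14 x 14 mm hole (sides along meter x, y; centre up to 8 mm off this point in x and y, new each time) is shut flush by a sprung flap of the same plastic: under 0.3 N folds it down; fully open it hangs on the -x wall, 1 mm into the hole. Feel for it.
- needle (a joint): Angle of the dial needle (rad): 0 when it points along the meter's +x, at the middle of the centre band; positive is counterclockwise from above. It follows the trimmer one to one, same direction. Starts between +0.5 and +1.1; stops at +-1.4. The centre band lies between the two long ticks, -0.15 to +0.15.
- tuning_tool: White plastic tuning tool, about 60 g, upright in its stand. Origin: centre of the underside of its round collar; z up along the handle. Collar 26 mm across, z = 0 to 6 mm; square handle 14 x 14 mm (flats along x and y), z = 6 to 56 mm; round sleeve 9 mm across, z = 0 to -44 mm; a sprung tip comes out of the sleeve and ends at z = -70 mm.
- tool_tip (a point): Centre of the end of the tool's blade; moves with the sprung tip. The tip is 6 mm round and ends in a flat blade 7 mm wide along the tool's x, 2.5 mm thick along its y, 8 mm long. It slides straight up into the sleeve by up to 16 mm against a spring: 0.9 N at first, plus 0.22 N per mm; it cannot turn in the tool.
- tool_stand: Grey plastic stand fixed to the bench: foot 80 x 80 x 8 mm, column 40 x 40 mm, top 80 mm above the bench, with a vertical round hole 15 mm across (3 mm chamfer, 72 mm deep). The tool hangs in it with its collar flat on the column's top (tool origin then 80 mm up). Origin: centre of the foot's underside, under the hole.
- screwdriver: Screwdriver 187 mm long with a red handle 24 mm thick, lying on the bench; not to be disturbed. Origin: middle of its length at its underside; it lies along its y.
- timer: Flat white kitchen-type timer 65 x 65 x 18 mm, a bystander; origin at the centre of its underside.
- petri_stack: Stack of petri dishes 92 mm across, 40 mm high, a bystander; origin at the centre of its underside.
- marker_1: Capped marker pen 134 mm long, 12 mm thick, a bystander; origin at the middle of its underside; it lies along its y.
- trimmer (a joint): Angle (rad) of the slotted trimmer on the hidden hole's axis; always equals the needle's, counterclockwise from above positive. Slot parallel to the needle. Head top 10 mm below the dark plate, slot 4.4 mm wide, 11 mm long, 5 mm deep (floor 15 mm below the plate), ends open. Blade plays up to 0.5 rad in it before it drives. Turns with about 0.012 Nm, stays where left.
- clamp_stand: Fixed laboratory clamp stand behind and between the meter and the tool stand: flat dark foot, upright steel rod taller than the gripper's working height, with a clamp whose jaws point to the robot. An obstacle only: pass in front of it. Origin: centre of its foot's underside.

How it is judged:
On the way, in this order (a step that is already met when the one before it is completed fails the run):
1. the tool's tip has dropped through the hidden hole in the window's plate (z of tool_tip in the frame of window between -0.02 and -0.003 m and horizontal distance between tool_tip and window below 0.018 m), for 0.1 s.
2. with the blade in the trimmer's slot, the needle is brought into the centre band (value of joint needle between -0.17 and 0.17 rad and z of tool_tip in the frame of window below -0.012 m and horizontal distance between tool_tip and window below 0.018 m), for 0.1 s.
At the end, for the whole second after the job is handed in: The needle rests in the centre band (within 0.17 rad of the middle), and the tuning tool hangs at rest in its stand, handle up: within 6 mm of the stand's axis, collar within 3 mm of the column's top, tilted less than 0.08 rad (value of joint needle between -0.17 and 0.17 rad and horizontal distance between tuning_tool and tool_stand below 0.006 m and height (world z) of tuning_tool between 0.077 and 0.083 m and angle between tuning_tool's own z axis and vertical below 0.08 rad and linear speed of tuning_tool below 0.02 m/s); the robot touches nothing.
It fails at once if a bystander is moved by more than 30 mm (distance of any of screwdriver, timer, petri_stack, marker_1 from where it was at the start of the episode above 0.03 m).
It also fails if it takes over 72 s, if anything falls off the work surface, if the arm or the gripper's body presses on something with over 40 N, if the wrist force passes 120 N, or if a joint passes its speed limit or range.

## Working session

There is one attempt and no reset: what is moved stays moved. The work goes in short steps, Python scripts to look and compute and a shell command to move; the robot and the scene stay as the last step left them, time stands still between calls to the robot, and variables do not carry over. Pictures are saved under pics/ and viewed, about 8 in all and at most 12, crops included, and the job is handed in when it is done.

```bash
mkdir -p pics
cat > h.py <<'E'
from bench import monitor, imaging, order, spotter
import numpy as np, cv2
from scipy.spatial.transform import Rotation as R
def cam(n):
    c=imaging.camera(n); q=c["orientation"]; c["R"]=R.from_quat([q[1],q[2],q[3],q[0]]).as_matrix(); c["o"]=np.array(c["origin"])
    c["f"]=c["img"].shape[0]/2/np.tan(np.radians(c["vfov"])/2); return c
def w(c,p): return c["o"]+c["R"]@np.array(p)
def ray(c,u,v,z):
    d=c["R"]@np.array([(u-c["cx"])/c["f"],(v-c["cy"])/c["f"],1]); return c["o"]+d*(z-c["o"][2])/d[2]
def proj(c,P):
    p=c["R"].T@(np.array(P)-c["o"]); return c["f"]*p[0]/p[2]+c["cx"],c["f"]*p[1]/p[2]+c["cy"]
def save(c,n): cv2.imwrite("pics/"+n,c["img"][:,:,::-1])
E
python3 - <<'E'
from h import *
np.set_printoptions(precision=4,suppress=True)
for n in ("top","scene"):
    c=cam(n); save(c,n+"0.png"); print(n,c["o"],c["f"],c["R"].tolist())
    for t in ["meter","window","needle","tuning_tool","tool_tip","tool_stand","screwdriver","timer","petri_stack","marker_1","clamp_stand"]:
        for m in ("tip_of","recognise"):
            try: print(t,m,[(w(c,d["at"]),round(d["confidence"],2)) for d in getattr(spotter,m)(n,t)[:2]])
            except Exception as e: print(t,m,e)
o=monitor.get_obs(); print(o)
E
```

```text
top [ 0.3584 -0.1175  1.0675] 351.8515751858899 [[-0.013737714705829305, -0.9857655379252823, 0.167563657854382], [-0.9998763733445046, 0.012261045149354546, -0.009844023531402499], [0.007649393577438546, -0.1676781769066107, -0.9858121097689829]]
meter tip_of [(array([ 0.4648, -0.2823,  0.0004]), 0.81)]
meter recognise [(array([ 0.4657, -0.2754,  0.0441]), 0.91)]
window tip_of [(array([ 0.4533, -0.3241,  0.0381]), 0.71)]
window recognise [(array([ 0.4608, -0.2739,  0.0425]), 0.89)]
needle tip_of it knows: clamp_stand, marker, meter, petri_stack, screwdriver, timer, tool_stand, tool_tip, tuning_tool, window
needle recognise [(array([ 0.4647, -0.2765,  0.0435]), 0.49)]
tuning_tool tip_of [(array([0.4879, 0.144 , 0.0798]), 0.49)]
tuning_tool recognise []
tool_tip tip_of []
tool_tip recognise []
tool_stand tip_of [(array([ 0.4858,  0.1446, -0.0014]), 0.97)]
tool_stand recognise [(array([0.4747, 0.129 , 0.0032]), 0.94)]
screwdriver tip_of [(array([ 0.4131, -0.0285, -0.0032]), 0.71)]
screwdriver recognise [(array([0.4872, 0.1396, 0.1052]), 0.64), (array([ 0.4067, -0.0665,  0.0151]), 0.53)
[... 1661 characters left out ...]
i_stack recognise [(array([ 0.4627, -0.5314,  0.0249]), 0.98)]
marker_1 tip_of []
marker_1 recognise [(array([0.418 , 0.315 , 0.0086]), 0.68), (array([ 0.6641, -0.1207,  0.0172]), 0.56)]
clamp_stand tip_of []
clamp_stand recognise []
{'time_s': 2.2, 'q': array([ 1.1247,  0.1808,  1.607 ,  0.    ,  1.3538, -0.2063]), 'dq': array([ 0.0003,  0.0003,  0.0013,  0.0003,  0.0002, -0.0003]), 'joint_efforts': array([  0.0001, -44.4834, -35.1675,  -0.0003,   0.0007,   0.    ]), 'eef_pos': array([0.1365, 0.5586, 0.2533]), 'eef_rot': array([-0.    ,  0.1196,  0.9928, -0.    ]), 'wrist_force': array([-0.568 , -0.2162, -0.9661]), 'torque': array([ 0.0042, -0.0301,  0.0222]), 'opening': 0.9993359249086675}
```

```bash
python3 -c "
import cv2,numpy as np
a=cv2.imread('pics/top0.png');b=cv2.imread('pics/scene0.png')
cv2.imwrite('pics/top0b.png',cv2.resize(a,(800,600)))"
```

```text
(no output)
```

View pics/top0b.png

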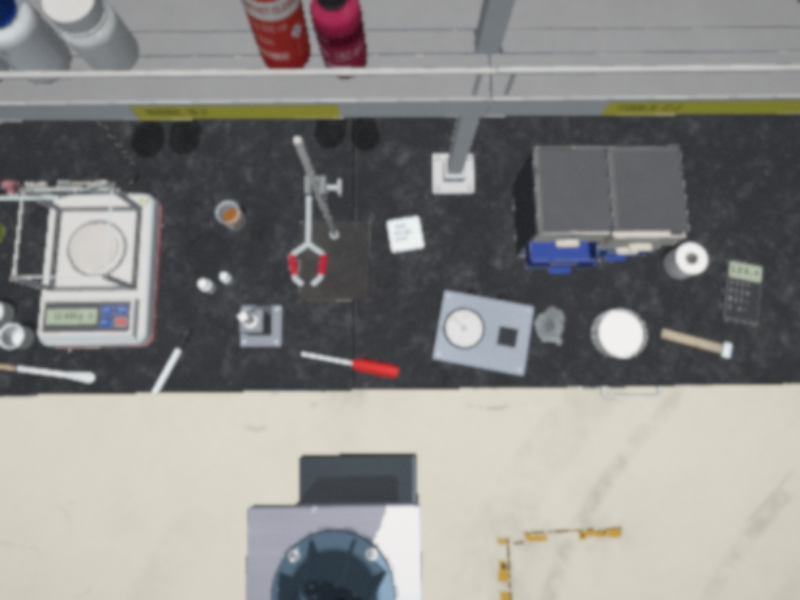

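View pics/scene0.png

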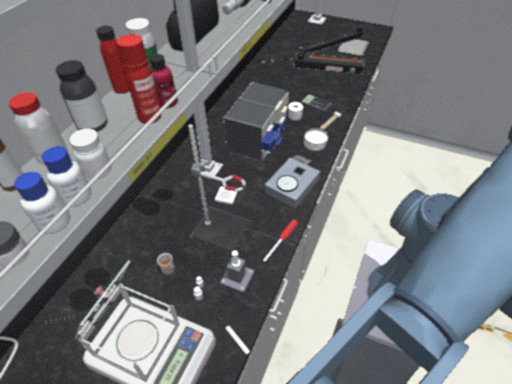

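The top view, scaled 1.56x, shows the stand at about (262,325), with the handle at (247,318). The meter is at (485,333), with the dial at (463,328) and the window at (508,337), and its yaw looks slightly negative. The clamp jaws are at (307,265) and the screwdriver lies along y at (350,364). I'll zoom in to measure yaws and the needle.

Run:
```python
from h import *
np.set_printoptions(precision=4,suppress=True)
c=cam("top"); im=c["img"][:,:,::-1]
a=cv2.resize(im[180:245,272:347],(600,520),interpolation=cv2.INTER_CUBIC)
cv2.imwrite("pics/m.png",a)
b=cv2.resize(im[80:240,145:265],(600,800),interpolation=cv2.INTER_CUBIC)[200:]
cv2.imwrite("pics/s.png",b)
for P in ([.486,.144,0],[.486,.144,.08],[.486,.144,.136],[.4535,-.326,.038]): print(proj(c,P))
# meter yaw: lid quad by threshold of light gray
g=cv2.cvtColor(im,cv2.COLOR_BGR2GRAY); sub=g[180:245,270:347]
_,t=cv2.threshold(sub,0,255,cv2.THRESH_OTSU)
cs,_=cv2.findContours(t,cv2.RETR_EXTERNAL,cv2.CHAIN_APPROX_NONE)
k=max(cs,key=cv2.contourArea); bx=cv2.boxPoints(cv2.minAreaRect(k))+[270,180]
for p in bx: print("corner",p,ray(c,*p,.044))
# window dark square
mask=np.zeros_like(sub);cv2.drawContours(mask,[k],-1,255,-1)
d=((mask>0)&(sub<70)).astype(np.uint8)
cs,_=cv2.findContours(d,cv2.RETR_EXTERNAL,cv2.CHAIN_APPROX_NONE)
for q in sorted(cs,key=cv2.contourArea)[-2:]:
    r=cv2.minAreaRect(q); print("win",cv2.contourArea(q),r); u=np.array(r[0])+[270,180]; print(ray(c,*u,.044),ray(c,*u,.038))
```

```text
(np.float64(166.49658503602862), np.float64(208.76385338868485))
(np.float64(159.6276263704174), np.float64(205.48158872380492))
(np.float64(154.13144417371916), np.float64(202.855291857836))
(np.float64(323.52671072414654), np.float64(216.23108463669743))
corner [275.8741 229.3979] [ 0.4166 -0.1848  0.044 ]
corner [284.0603 184.9585] [ 0.5472 -0.2121  0.044 ]
corner [342.8547 195.789 ] [ 0.5126 -0.3846  0.044 ]
corner [334.6684 240.2284] [ 0.3832 -0.3538  0.044 ]
win 40.0 ((54.5, 35.5), (7.0, 7.0), 90.0)
[ 0.455  -0.3277  0.044 ] [ 0.4556 -0.329   0.038 ]
```

View pics/m.png

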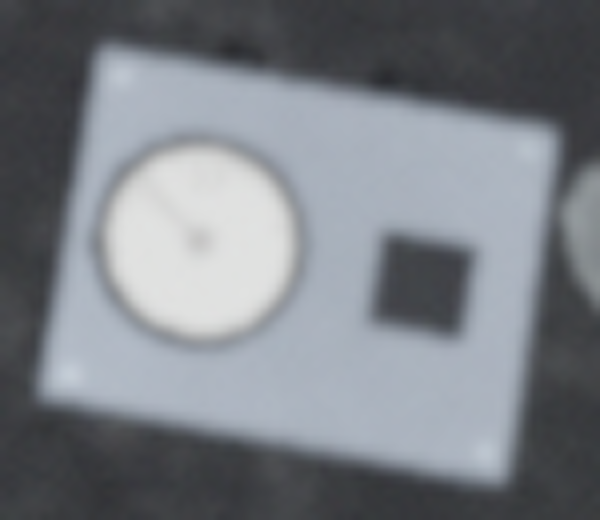

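View pics/s.png

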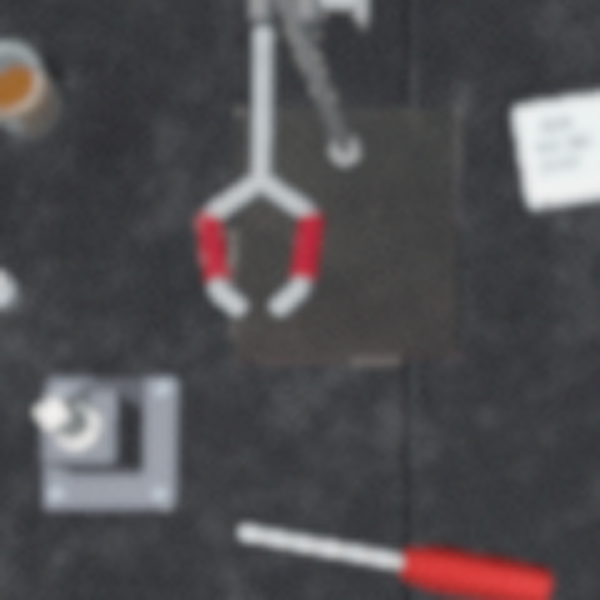

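The needle points up-left in the crop, from centre (200,240) to tip (145,178). That gives a world angle of about 0.72, or roughly +0.91 in the meter frame with meter yaw about -0.19. The clamp jaw ends are near crop (245,310). The handle looks turned, so I'll zoom in on its yaw.

Run:
```python
from h import *
c=cam("top"); im=c["img"][:,:,::-1]; s=cam("scene"); sm=s["img"][:,:,::-1]
u,v=map(int,proj(s,[.486,.144,.11])); print(u,v)
a=cv2.resize(im[190:220,140:180],(560,420),interpolation=cv2.INTER_CUBIC)
b=cv2.resize(sm[v-25:v+25,u-14:u+14],(235,420),interpolation=cv2.INTER_CUBIC)
cv2.imwrite("pics/z.png",np.hstack([a,b]))
for P in ([.486,.144,.136],[.486,.144,.086]): print(proj(c,P),proj(s,P),u,v)
```

```text
234 257
(np.float64(154.13144417371916), np.float64(202.855291857836)) (np.float64(234.17366752861713), np.float64(252.6715944726258)) 234 257
(np.float64(159.06817603171956), np.float64(205.21426085536746)) (np.float64(235.17954188821147), np.float64(262.15814796107605)) 234 257
```

View pics/z.png

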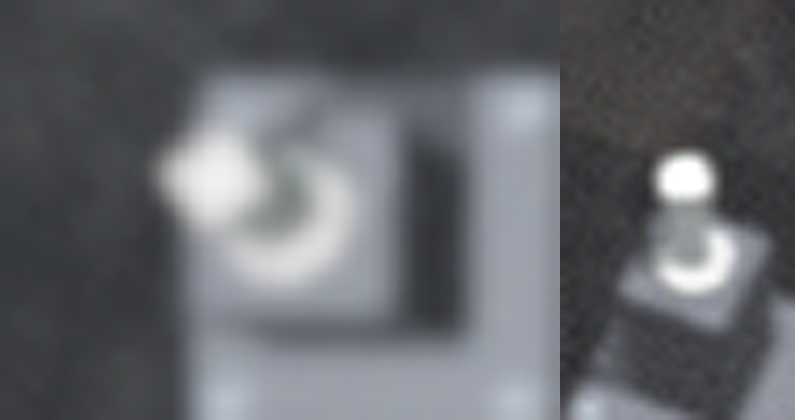

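```bash
cat > fit.py <<'E'
from h import *
from scipy.optimize import least_squares
def render(c,x,y,yaw,u0,v0,w_,h_,S=8):
    def poly(pts):
        m=np.zeros((h_*S,w_*S),np.uint8)
        p=np.array([[(a-u0+.5)*S,(b-v0+.5)*S] for a,b in (proj(c,P) for P in pts)])
        cv2.fillConvexPoly(m,cv2.convexHull(np.round(p*16).astype(np.int32)),255,shift=4)
        return m
    sq=[(7,7),(-7,7),(-7,-7),(7,-7)]; C,Sn=np.cos(yaw),np.sin(yaw)
    top=[[x+(C*a-Sn*b)/1e3,y+(Sn*a+C*b)/1e3,.136] for a,b in sq]
    bot=[[p[0],p[1],.086] for p in top]
    f=lambda m: cv2.GaussianBlur(cv2.resize(m.astype(np.float32)/255,(w_,h_),interpolation=cv2.INTER_AREA),(0,0),.6)
    return f(poly(top)),f(poly(top+bot))
if __name__=="__main__":
    for n in ("top","scene"):
        c=cam(n); g=c["img"].astype(float).mean(2)
        u,v=proj(c,[.486,.141,.136]); u0,v0=int(u)-6,int(v)-6; I=g[v0:v0+12,u0:u0+12]
        res=[]
        for d in range(0,90,6):
            best=1e9
            for dx in np.arange(-6,6.1,2):
                for dy in np.arange(-6,6.1,2):
                    t,b=render(c,.486+dx/1e3,.141+dy/1e3,np.radians(d),u0,v0,12,12)
                    # fit I on region of top: I = a*t + bg ; mask: near top and off-body
                    A=np.c_[t.ravel(),(b-t).clip(0).ravel(),np.ones(t.size)]
                    W=np.ones(t.shape)
                    if n=="top": W=((b-t)<.3).astype(float)*(cv2.dilate(t,np.ones((5,5)))>.05)
                    else: W=((cv2.dilate(t,np.ones((5,5)))>.05)).astype(float)
                    W=W.ravel()
                    k,*_=np.linalg.lstsq(A*W[:,None],I.ravel()*W,rcond=None)
                    e=(((A@k-I.ravel())*W)**2).sum()/W.sum()
                    if e<best: best=e;bb=(dx,dy)
            res.append((d,round(best,1),bb))
        print(n,res)
E
python3 fit.py
```

```text
top [(0, np.float64(1081.1), (np.float64(4.0), np.float64(0.0))), (6, np.float64(1052.8), (np.float64(4.0), np.float64(2.0))), (12, np.float64(988.8), (np.float64(4.0), np.float64(2.0))), (18, np.float64(926.7), (np.float64(4.0), np.float64(2.0))), (24, np.float64(888.4), (np.float64(4.0), np.float64(2.0))), (30, np.float64(886.0), (np.float64(4.0), np.float64(2.0))), (36, np.float64(855.7), (np.float64(2.0), np.float64(2.0))), (42, np.float64(859.0), (np.float64(2.0), np.float64(2.0))), (48, np.float64(924.9), (np.float64(2.0), np.float64(-6.0))), (54, np.float64(982.7), (np.float64(2.0), np.float64(2.0))), (60, np.float64(1067.1), (np.float64(0.0), np.float64(-6.0))), (66, np.float64(1143.6), (np.float64(4.0), np.float64(-6.0))), (72, np.float64(1076.7), (np.float64(2.0), np.float64(0.0))), (78, np.float64(1105.8), (np.float64(2.0), np.float64(0.0))), (84, np.float64(1111.0), (np.float64(2.0), np.float64(0.0)))]
scene [(0, np.float64(306.3), (np.float64(0.0), np.float64(2.0))), (6, np.float64(305.3), (np.float64(0.0), np.float64(2.0))), (12, np.float64(314.9), (np.float64(0.0), np.float64(2.0))), (18, np.float64(306.3), (np.float64(0.0), np.float64(2.0))), (24, np.float64(325.8), (np.float64(0.0), np.float64(2.0))), (30, np.float64(362.4), (np.float64(0.0), np.float64(2.0))), (36, np.float64(322.1), (np.float64(0.0), np.float64(2.0))), (42, np.float64(289.6), (np.float64(0.0), np.float64(2.0))), (48, np.float64(274.5), (np.float64(0.0), np.float64(2.0))), (54, np.float64(271.5), (np.float64(0.0), np.float64(2.0))), (60, np.float64(295.4), (np.float64(0.0), np.float64(2.0))), (66, np.float64(313.5), (np.float64(0.0), np.float64(2.0))), (72, np.float64(330.2), (np.float64(0.0), np.float64(2.0))), (78, np.float64(335.8), (np.float64(0.0), np.float64(2.0))), (84, np.float64(330.1), (np.float64(0.0), np.float64(2.0)))]
```

```bash
python3 - <<'E'
from h import *
np.set_printoptions(precision=3,suppress=True)
c=cam("top");s=cam("scene")
def tri(a,b):
    best=min(((np.linalg.norm(ray(c,*a,z)-ray(s,*b,z)),z) for z in np.arange(0,.6,.005)))
    return best,ray(c,*a,best[1]),ray(s,*b,best[1])
print("jaws",tri((307/1.5625,262/1.5625),(234,182)))
print("rodtop",tri((297/1.5625,140/1.5625),(191,125)))
print("rodbase",ray(c,335/1.5625,235/1.5625,0),ray(s,208,223,0))
for z in (.1,.15,.2,.25,.3): print(z,"jawfront",ray(c,145+258/5,80+(310+200)/5,z), ray(c,145+318/5,80+(220+200)/5,z))
E
python3 -m pendant '[[[0,0,0,0,45],[56,-30,0,-9,45],[56,-30,0,-9,45],[50,-50,0,-9,45],[40,-50,0,-9,45]]]'
```

```text
jaws ((np.float64(0.0061300887340755865), np.float64(0.275)), array([0.548, 0.01 , 0.275]), array([0.542, 0.011, 0.275]))
rodtop ((np.float64(0.002814069953078531), np.float64(0.43)), array([ 0.665, -0.   ,  0.43 ]), array([ 0.663, -0.002,  0.43 ]))
rodbase [ 0.668 -0.001 -0.   ] [ 0.667 -0.007  0.   ]
0.1 jawfront [0.548 0.038 0.1  ] [0.6   0.005 0.1  ]
0.15 jawfront [0.538 0.03  0.15 ] [ 0.587 -0.002  0.15 ]
0.2 jawfront [0.529 0.022 0.2  ] [ 0.575 -0.008  0.2  ]
0.25 jawfront [0.519 0.014 0.25 ] [ 0.562 -0.014  0.25 ]
0.3 jawfront [0.509 0.006 0.3  ] [ 0.55  -0.021  0.3  ]
time_s: 3.18
eef_pos: [0.3315, 0.4052, 0.2534]
eef_rot: [0.0, 0.423, 0.906, 0.0]
wrist_force: [1.3, -0.3, -0.3]
opening: 0.524
```

```bash
python3 -m pendant '[[[30,-51,0,0,45],[30,-51,0,0,45],[30,-51,0,0,45],[30,-52,0,0,45],[28,-52,0,0,45],[0,0,-30,0,45],[0,0,0,0,45],[0,0,0,0,45]]]'
python3 - <<'E'
from h import *
for n in ("top","scene"):
    c=cam(n)
    for t in ("tuning_tool","tool_stand"): print(n,t,[(w(c,d["at"]),round(d["confidence"],2)) for d in spotter.tip_of(n,t)[:2]])
o=monitor.get_obs(); P=o["eef_pos"]; print(P,o["wrist_force"])
g=cam("scene"); u,v=map(int,proj(g,[.486,.142,.15])); a=g["img"][v-45:v+35,u-40:u+40,::-1]
c=cam("top"); u,v=map(int,proj(c,[.486,.142,.15])); b=c["img"][v-40:v+40,u-40:u+40,::-1]
cv2.imwrite("pics/g1.png",cv2.resize(np.hstack([a,b]),(800,400),interpolation=cv2.INTER_CUBIC))
E
```

```text
time_s: 4.18
eef_pos: [0.478, 0.1501, 0.224]
eef_rot: [0.0, 0.42, 0.907, 0.0]
wrist_force: [1.0, -0.8, 0.3]
opening: 0.53
top tuning_tool [(array([0.48758045, 0.14405576, 0.07997747]), 0.58)]
top tool_stand [(array([ 0.48161085,  0.14389373, -0.00421574]), 0.7), (array([ 4.13069242e-01, -2.75555826e-02, -2.56906478e-04]), 0.65)]
scene tuning_tool [(array([0.48168691, 0.14280487, 0.08012892]), 0.53)]
scene tool_stand [(array([0.48699332, 0.14178311, 0.00132119]), 0.84)]
[0.4781113  0.15007894 0.2239824 ] [-0.83324323  0.51775071 -0.98048105]
```

View pics/g1.png

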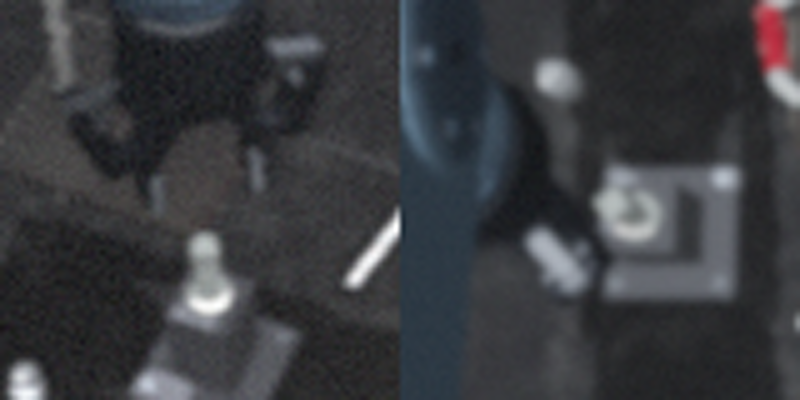

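```bash
python3 -m pendant '[[[8.5,-7.5,0,0,45],[0,0,-50,0,45],[0,0,-56,0,45],[0,0,0,0,45],[0,0,0,0,0],[0,0,0,0,0],[0,0,0,0,0],[0,0,0,0,0]]]'; python3 -c "
from h import *
o=monitor.get_obs();print(o['eef_pos'],o['wrist_force'],o['torque'],o['opening'])"
```

```text
time_s: 5.58
eef_pos: [0.4887, 0.1421, 0.12]
eef_rot: [0.002, 0.42, 0.907, 0.001]
wrist_force: [0.1, -0.2, 7.4]
opening: 0.157
[0.48870525 0.14212125 0.12004261] [ 0.08675743 -0.15898297  7.4092729 ] [-0.01877201 -0.01863282  0.01634304] 0.15707935100372822
```

```bash
python3 -m pendant '[[[0,0,30,0,0],[0,0,45,0,0],[-25,-10,20,0,0],[-40,-30,0,0,0],[-25,-52,0,0,0],[0,-58,0,0,0],[0,-58,0,0,0],[0,0,0,0,0]]]'
python3 - <<'E'
from h import *
o=monitor.get_obs();print(o['eef_pos'],o['wrist_force'],o['torque'],o['opening'])
P=o['eef_pos']-[0,0,.1]
ims=[]
for n in ("top","scene"):
    c=cam(n); u,v=map(int,proj(c,P)); print(n,u,v,[(w(c,d["at"]),round(d["confidence"],2)) for t in ("tool_tip","tuning_tool") for d in spotter.tip_of(n,t)[:1]])
    ims.append(cv2.resize(c["img"][v-30:v+30,u-30:u+30,::-1],(400,400),interpolation=cv2.INTER_CUBIC))
cv2.imwrite("pics/g2.png",np.hstack(ims))
E
```

```text
time_s: 6.58
eef_pos: [0.3968, -0.0697, 0.2136]
eef_rot: [0.002, 0.424, 0.906, -0.0]
wrist_force: [0.5, 1.5, -1.3]
opening: 0.152
[ 0.39678872 -0.06973272  0.21364699] [ 0.53301501  1.46299281 -1.2619527 ] [ 0.00943291 -0.03910112  0.03072313] 0.1523122087899876
top 234 235 [(array([ 0.48643423,  0.14333371, -0.00339029]), 0.34)]
scene 289 212 [(array([ 0.39050041, -0.06484998,  0.17306258]), 0.45)]
```

View pics/g2.png

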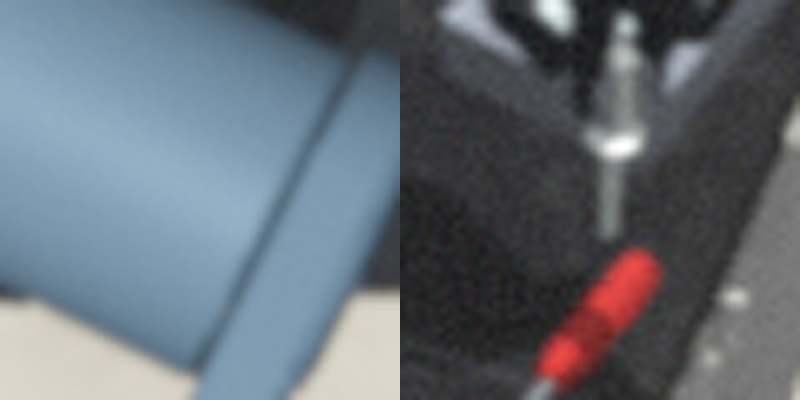

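The tool is held upright, with the collar at crop (610,140). I'm moving it over the window.

```bash
cat > f.py <<'E'
from h import *
np.set_printoptions(precision=4,suppress=True)
F=[];T=[]
for i in range(4):
    imaging.camera("top"); o=monitor.get_obs(); F.append(o["wrist_force"]);T.append(o["torque"])
psi=-.19; M=np.array([[np.cos(psi),np.sin(psi)],[-np.sin(psi),np.cos(psi)]])
d=M@(o["eef_pos"][:2]-[.4565,-.328])*1e3; f=np.mean(F,0)
print("t",o["time_s"],"pos",o["eef_pos"],"meter-xy mm",d,"F",f,"sd",np.std(F,0),"Fm",M@f[:2],"T",np.mean(T,0),"op",o["opening"],"q6",o["q"][5])
E
python3 -m pendant '[[[12,-50,0,0,0],[12,-52,0,0,0],[12,-52,0,0,0],[12,-52,0,0,0],[12,-52,-10,0,0],[0,0,0,0,0],[0,0,0,0,0]]]'; python3 f.py
```

```text
time_s: 7.75
eef_pos: [0.4568, -0.3224, 0.2016]
eef_rot: [-0.001, 0.42, 0.908, 0.001]
wrist_force: [0.0, -0.5, -0.6]
opening: 0.156
t 7.95 pos [ 0.4568 -0.3226  0.2028] meter-xy mm [-0.6854  5.3687] F [-0.1471  0.5674 -0.7411] sd [0.3347 0.2999 0.4243] Fm [-0.2516  0.5294] T [ 0.0205  0.0095 -0.0165] op 0.15507104094761484 q6 -1.531677322653031
```

```bash
python3 -m pendant '[[[-9,-4,0,0,0],[0,0,-30,0,0],[0,0,-20,0,0],[0,0,-8,0,0],[0,0,-6,0,0],[0,0,0,0,0],[0,0,0,0,0]]]'; python3 f.py
python3 - <<'E'
from h import *
c=cam("scene"); u,v=map(int,proj(c,[.456,-.328,.06])); a=c["img"][v-30:v+30,u-40:u+40,::-1]
cv2.imwrite("pics/g3.png",cv2.resize(a,(800,600),interpolation=cv2.INTER_CUBIC)); print(u,v)
E
```

```text
time_s: 8.82
eef_pos: [0.4478, -0.3283, 0.139]
eef_rot: [0.0, 0.421, 0.907, -0.0]
wrist_force: [0.2, 0.1, -0.8]
opening: 0.154
t 9.025 pos [ 0.4476 -0.3281  0.1387] meter-xy mm [-8.6712 -1.7811] F [ 0.0806 -0.1467 -0.5792] sd [0.5051 0.1001 0.4221] Fm [ 0.1068 -0.1288] T [-0.0205 -0.0324 -0.0033] op 0.15273056190200915 q6 -1.5491210038488692
298 166
```

View pics/g3.png

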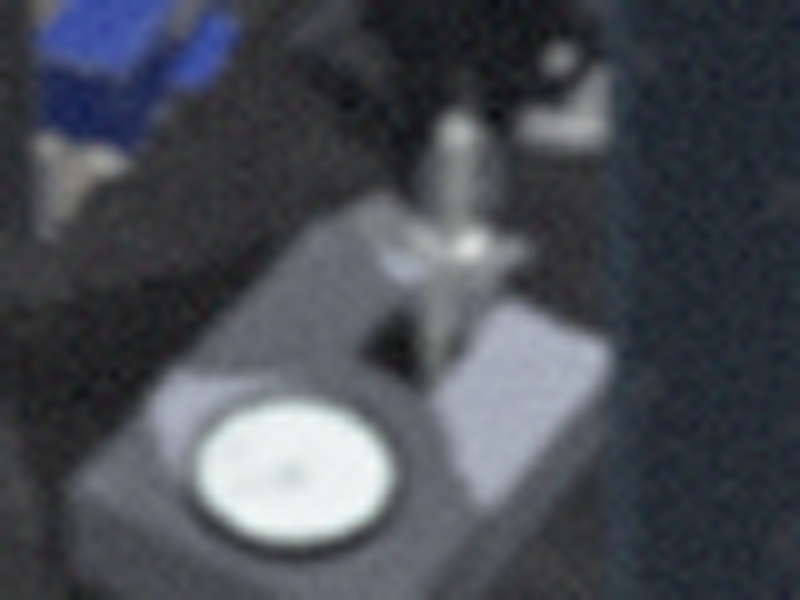

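```bash
python3 -m pendant '[[[0,0,-4,0,0],[0,0,0,0,0],[0,0,0,0,0]]]'; python3 f.py
```

```text
time_s: 9.45
eef_pos: [0.4477, -0.3282, 0.1343]
eef_rot: [0.0, 0.421, 0.907, -0.0]
wrist_force: [1.2, -1.5, -2.2]
opening: 0.157
t 9.65 pos [ 0.4476 -0.3282  0.1344] meter-xy mm [-8.687  -1.8484] F [ 1.2365 -1.9791 -1.8601] sd [0.266  0.6198 0.5057] Fm [ 1.588  -1.7099] T [-0.4456 -0.4278  0.0226] op 0.1526430142850987 q6 -1.5491009478937732
```

```bash
python3 -m pendant '[[[1,-2,0,0,0],[0,0,0,0,0],[0,0,0,0,0]]]'; python3 f.py;python3 -m pendant '[[[1,-2,0,0,0],[0,0,0,0,0],[0,0,0,0,0]]]'; python3 f.py
```

```text
time_s: 10.02
eef_pos: [0.4482, -0.3297, 0.1341]
eef_rot: [-0.0, 0.421, 0.907, 0.0]
wrist_force: [0.1, -1.1, 0.1]
opening: 0.151
t 10.225 pos [ 0.4484 -0.3298  0.1342] meter-xy mm [-7.6359 -3.3183] F [-0.1985 -0.2677 -0.5001] sd [0.518  0.2662 0.4986] Fm [-0.1444 -0.3004] T [-0.0074 -0.0733 -0.0036] op 0.15533889279084304 q6 -1.5501986995040857
time_s: 10.6
eef_pos: [0.4492, -0.3313, 0.134]
eef_rot: [-0.001, 0.421, 0.907, 0.0]
wrist_force: [-1.1, 4.1, -0.0]
opening: 0.159
t 10.8 pos [ 0.4492 -0.3314  0.134 ] meter-xy mm [-6.5085 -4.7098] F [-1.3553  3.8114  0.4375] sd [0.5726 0.3494 0.4612] Fm [-2.0508  3.4869] T [1.0285 0.3393 0.0008] op 0.15619037760098922 q6 -1.551203798207506
```

The tip is held laterally on both sides, about 14 mm below the plate. It appears to have dropped straight through the hole and into the slot. Next I'll feel along the slot to find the trimmer axis.

```bash
python3 -m pendant '[[[-1,1.8,0,0,0],[2.3,2,0,0,0],[0,0,0,0,0],[0,0,0,0,0]]]'; python3 f.py;python3 -m pendant '[[[1.5,1.3,0,0,0],[0,0,0,0,0],[0,0,0,0,0]]]'; python3 f.py
```

```text
time_s: 11.3
eef_pos: [0.451, -0.3285, 0.1346]
eef_rot: [0.0, 0.421, 0.907, -0.0]
wrist_force: [-0.8, 0.0, -0.7]
opening: 0.155
t 11.5 pos [ 0.451  -0.3284  0.1345] meter-xy mm [-5.3202 -1.4759] F [-0.0367  0.5893 -0.4453] sd [0.3415 0.5532 0.4198] Fm [-0.1473  0.5718] T [0.0566 0.0718 0.0108] op 0.1535031582442483 q6 -1.5448277415270186
time_s: 11.88
eef_pos: [0.4524, -0.3269, 0.1343]
eef_rot: [0.0, 0.421, 0.907, -0.0]
wrist_force: [-0.2, -0.2, -1.3]
opening: 0.157
t 12.075 pos [ 0.4523 -0.3269  0.1343] meter-xy mm [-4.3598  0.3019] F [ 0.0538 -0.3391 -0.5966] sd [0.3136 0.2306 0.565 ] Fm [ 0.1169 -0.3228] T [-0.0113 -0.0336 -0.0055] op 0.15571914919546276 q6 -1.5411981760977198
```

```bash
python3 -m pendant '[[[1.5,1.3,0,0,0],[0,0,0,0,0],[0,0,0,0,0]]]'; python3 f.py;python3 -m pendant '[[[1.1,1,0,0,0],[0,0,0,0,0],[0,0,0,0,0]]]'; python3 f.py
```

```text
time_s: 12.45
eef_pos: [0.4538, -0.3257, 0.1343]
eef_rot: [0.0, 0.421, 0.907, -0.0]
wrist_force: [0.1, -1.2, -1.1]
opening: 0.153
t 12.65 pos [ 0.4538 -0.3257  0.1343] meter-xy mm [-3.1369  1.7639] F [-0.2023 -0.9039 -0.6737] sd [0.6355 0.3803 0.1942] Fm [-0.0279 -0.9259] T [-0.2559  0.1047  0.0018] op 0.15663178049083398 q6 -1.5375264832389515
time_s: 13.02
eef_pos: [0.4544, -0.3251, 0.1343]
eef_rot: [-0.0, 0.421, 0.907, -0.001]
wrist_force: [-3.4, -3.0, 0.2]
opening: 0.15
t 13.225 pos [ 0.4544 -0.3251  0.1343] meter-xy mm [-2.5784  2.4276] F [-3.1501 -4.0094 -0.8981] sd [0.6073 0.4159 0.4363] Fm [-2.3362 -4.5322] T [-0.9592  0.9048 -0.0003] op 0.1562695901641823 q6 -1.5347906034214491
```

```bash
cat > needle.py <<'E'
from h import *
from scipy.ndimage import map_coordinates
psi=-.19; y=np.array([-np.sin(psi),np.cos(psi)])
win=np.array([.4556,-.328]); dc=win+y*.083
A=np.arange(-1.6,1.65,.05)
tot=0
for n in ("top","scene"):
    c=cam(n); g=np.mean([cam(n)["img"].astype(float).mean(2) for _ in range(3)],0)
    # refine centre: bright disk centroid
    u,v=proj(c,[*dc,.05]); u0,v0=int(u)-22,int(v)-22
    s=g[v0:v0+44,u0:u0+44]; m=(s>.75*np.percentile(s,97)).astype(np.uint8)
    k,l,st,ce=cv2.connectedComponentsWithStats(m); i=1+np.argmax(st[1:,4]); cu,cv_=ce[i]+[u0,v0]
    d=np.array([cu,cv_])-proj(c,[*dc,.05]); 
    prof=[]
    for a in A:
        pts=np.array([proj(c,[dc[0]+r*np.cos(a+psi),dc[1]+r*np.sin(a+psi),.05]) for r in np.arange(.008,.024,.001)])+d
        prof.append(map_coordinates(g,[pts[:,1],pts[:,0]],order=3).mean())
    p=np.array(prof); z=(p-np.median(p)); 
    print(n,"disk",st[i],"shift px",d.round(2),"min at",A[np.argsort(p)[:5]].round(2),z.min().round(1),"std",z.std().round(1))
E
python3 needle.py
python3 -m pendant '[[[-4.8,-3.7,0,0,0],[0,0,-3,0,0],[0,0,0,0,0],[0,0,0,0,0]]]'; python3 f.py
```

```text
top disk [ 11  10  22  22 323] shift px [-2.18 -2.56] min at [0.95 0.9  1.   1.05 0.85] -7.9 std 3.0
scene disk [ 14  16  19  14 200] shift px [-0.    0.35] min at [1.05 1.   1.1  1.15 0.95] -6.5 std 3.1
time_s: 14.12
eef_pos: [0.4502, -0.3282, 0.1314]
eef_rot: [0.0, 0.421, 0.907, 0.0]
wrist_force: [-0.7, -0.3, 1.0]
opening: 0.158
t 14.325 pos [ 0.4502 -0.3282  0.1313] meter-xy mm [-6.1775 -1.3622] F [-0.2858 -0.1337  1.0158] sd [0.4459 0.1952 0.4486] Fm [-0.2554 -0.1853] T [-0.1065  0.0944 -0.0181] op 0.1541270589394904 q6 -1.5458719336533362
```

Both cameras put the needle near +0.95 to 1.05, and the tip is seated with about 1.6 N of spring force. Now turning clockwise.

```bash
python3 -m pendant '[[[-0.5,-0.6,0,-5,0],[0,0,0,-9,0],[0,0,0,-9,0],[0,0,0,-9,0],[0,0,0,-9,0],[0,0,0,-9,0],[0,0,0,0,0],[0,0,0,0,0]]]'; python3 f.py; python3 needle.py
```

```text
time_s: 15.32
eef_pos: [0.4495, -0.3288, 0.1313]
eef_rot: [-0.0, 0.764, 0.646, -0.0]
wrist_force: [-0.6, -0.9, 0.4]
opening: 0.153
t 15.525 pos [ 0.4496 -0.3288  0.1313] meter-xy mm [-6.6577 -2.1321] F [-0.7283  0.2067  0.8583] sd [0.3105 0.1916 0.5897] Fm [-0.7542  0.0655] T [-0.098   0.213   0.0145] op 0.15837446015478618 q6 -0.6757765101629274
top disk [ 11  10  24  23 382] shift px [-1.24 -1.64] min at [0.35 0.3  0.4  0.25 0.45] -8.0 std 2.8
scene disk [ 14  16  19  14 200] shift px [0.   0.38] min at [0.55 0.6  0.5  0.65 0.45] -8.5 std 3.7
```

```bash
python3 -m pendant '[[[0,0,0,-8,0],[0,0,0,-8,0],[0,0,0,-8,0],[0,0,0,0,0],[0,0,0,0,0]]]'; python3 f.py; python3 needle.py
python3 - <<'E'
from h import *
ims=[]
for n in ("top","scene"):
    c=cam(n); g=np.mean([cam(n)["img"].astype(np.float32) for _ in range(4)],0)
    u,v=map(int,proj(c,[.472,-.246,.05])); a=g[v-20:v+20,u-20:u+20,::-1]
    ims.append(cv2.resize(a.astype(np.uint8),(400,400),interpolation=cv2.INTER_CUBIC))
cv2.imwrite("pics/n1.png",np.hstack(ims))
E
```

```text
time_s: 16.55
eef_pos: [0.4494, -0.329, 0.1313]
eef_rot: [0.0, 0.881, 0.473, -0.0]
wrist_force: [-1.9, -1.6, 1.1]
opening: 0.153
t 16.75 pos [ 0.4495 -0.3289  0.1313] meter-xy mm [-6.7184 -2.2497] F [-1.9754 -1.0821  0.4304] sd [0.5907 0.6601 0.8177] Fm [-1.7355 -1.4357] T [-0.3631  0.5311  0.0176] op 0.152272617511409 q6 -0.25680353797117894
top disk [ 11  10  24  23 383] shift px [-1.2  -1.64] min at [-0.1  -0.05 -0.15 -0.2   0.  ] -10.3 std 3.3
scene disk [ 14  16  19  14 200] shift px [0.   0.38] min at [0.2  0.15 0.25 0.1  0.3 ] -15.4 std 5.2
```

View pics/n1.png

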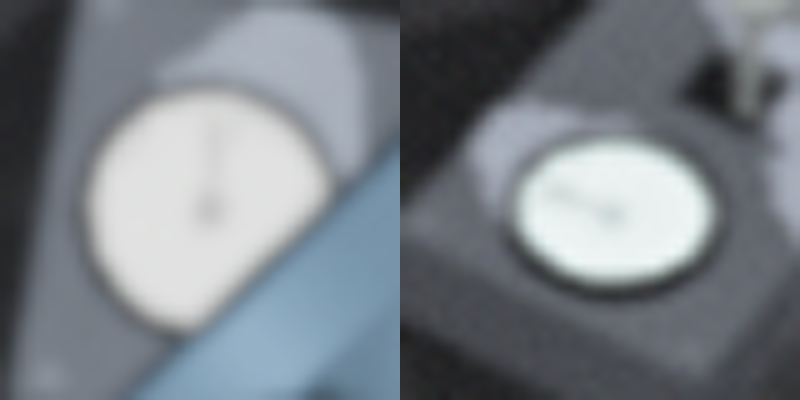

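In the top crop the hub is at (208,208) and the tip at (213,120). In the scene crop they are at (612,213) and (555,190). I'll convert these and turn a little further.

```bash
python3 - <<'E'
from h import *
for n,a,b in (("top",(208,208),(213,120)),("scene",(212,213),(155,190))):
    c=cam(n); u,v=map(int,proj(c,[.472,-.246,.05])); f=lambda p: ray(c,u-20+(p[0]-4.5)/10,v-20+(p[1]-4.5)/10,.05)
    d=f(b)-f(a); print(n,np.arctan2(d[1],d[0])+.19,np.linalg.norm(d))
E
python3 -m pendant '[[[0,0,0,-5,0],[0,0,0,0,0],[0,0,0,0,0]]]'; python3 f.py; python3 needle.py
python3 - <<'E'
from h import *
ims=[]
for n in ("top","scene"):
    c=cam(n); g=np.mean([cam(n)["img"].astype(np.float32) for _ in range(6)],0)
    u,v=map(int,proj(c,[.472,-.246,.05])); a=g[v-15:v+15,u-15:u+15].mean(2)
    a=cv2.resize(a,(400,400),interpolation=cv2.INTER_CUBIC); a=np.clip((a-150)*2.4,0,255); print(u,v)
    ims.append(a.astype(np.uint8))
cv2.imwrite("pics/n2.png",np.hstack(ims))
E
```

```text
top 0.10041653038654472 0.025916514149521463
scene 0.07383978526677334 0.023020168129984885
time_s: 18.12
eef_pos: [0.4495, -0.3289, 0.1313]
eef_rot: [-0.0, 0.901, 0.433, -0.0]
wrist_force: [-2.7, -2.4, 1.3]
opening: 0.154
t 18.325 pos [ 0.4495 -0.3289  0.1313] meter-xy mm [-6.6676 -2.1729] F [-3.388  -1.8705  0.6183] sd [0.1111 0.8061 0.3956] Fm [-2.9737 -2.4766] T [-0.5385  0.8303  0.0244] op 0.15525881918989407 q6 -0.16912617393818463
top disk [ 11  10  24  23 382] shift px [-1.24 -1.64] min at [-0.2  -0.15 -0.25 -0.1  -0.3 ] -10.8 std 3.4
scene disk [ 14  16  19  14 199] shift px [0.04 0.36] min at [0.15 0.1  0.2  0.05 0.25] -11.6 std 4.1
296 209
286 182
```

View pics/n2.png

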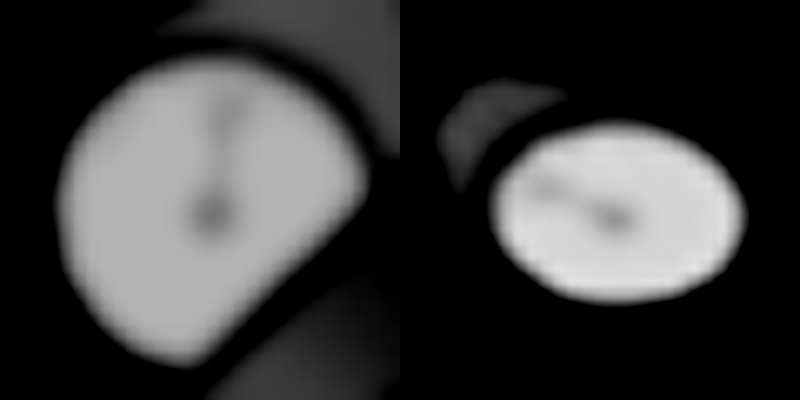

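The needle now points along meter +x: top crop hub (211,213), tip (228,105), or about +0.02. I'll relieve the blade, lift out and carry the tool back to the stand.

```bash
python3 -m pendant '[[[-1,-0.7,0,4,0],[0,0,0,0,0],[0,0,10,0,0],[0,0,25,0,0],[0,0,50,0,0],[0,0,0,0,0]]]'; python3 f.py; python3 -m pendant '[[[-11,50,0,9,0],[-11,52,0,9,0],[-11,52,0,9,0],[-10,52,0,9,0],[-10,53,0,9,0],[0,0,0,9,0],[0,0,0,9,0],[0,0,0,9,0]]]';python3 f.py; python3 needle.py
```

```text
time_s: 20.18
eef_pos: [0.4508, -0.3312, 0.2215]
eef_rot: [0.004, 0.886, 0.463, 0.001]
wrist_force: [0.6, 0.8, -0.8]
opening: 0.156
t 20.375 pos [ 0.4481 -0.3287  0.2152] meter-xy mm [-8.0682 -2.2903] F [-0.1864  0.0773 -0.8998] sd [0.4778 0.248  0.4868] Fm [-0.1976  0.0407] T [-0.0104 -0.0005  0.0091] op 0.1553053888232155 q6 -0.2401354170787526
time_s: 21.38
eef_pos: [0.3948, -0.0698, 0.2151]
eef_rot: [-0.001, 0.442, 0.897, 0.0]
wrist_force: [0.4, -0.0, -0.8]
opening: 0.152
t 21.575 pos [ 0.395  -0.0703  0.2154] meter-xy mm [-109.0233  241.4899] F [ 0.1978  0.5011 -0.7491] sd [0.7377 0.4389 0.5817] Fm [0.0996 0.5295] T [-0.0279 -0.0035 -0.0004] op 0.15235493933683794 q6 -1.120927425985687
top disk [  4   0  40  44 885] shift px [3.61 1.72] min at [1.2  1.25 1.15 1.3  1.1 ] -9.2 std 5.0
scene disk [ 2 19 19 15 87] shift px [-13.75   3.7 ] min at [-1.6  -1.55 -1.5  -1.45 -1.4 ] -71.7 std 37.0
```

```bash
python3 -m pendant '[[[2,55,0,2.8,0],[5,55,0,0,0],[25,50,0,0,0],[35,35,0,0,0],[26.7,17.4,0,0,0],[0,0,0,0,0],[0,0,0,0,0]]]'; python3 f.py; python3 needle.py
```

```text
time_s: 22.85
eef_pos: [0.4886, 0.1415, 0.2158]
eef_rot: [-0.001, 0.422, 0.907, -0.0]
wrist_force: [-0.6, -0.5, 0.5]
opening: 0.151
t 23.05 pos [0.4888 0.1412 0.2164] meter-xy mm [-56.8917 466.8818] F [-0.1588 -0.2783 -0.8675] sd [0.4018 0.2368 0.3417] Fm [-0.1034 -0.3033] T [-0.0094  0.007  -0.0207] op 0.1526071642393838 q6 -0.6505017000429166
top disk [  4   0  40  44 888] shift px [3.6  1.72] min at [1.25 1.2  1.15 1.3  1.1 ] -9.4 std 5.0
scene disk [ 14  20  30  20 201] shift px [9.08 8.49] min at [-0.45 -0.4  -0.5   0.    0.05] -40.8 std 42.7
```

```bash
python3 -m pendant '[[[0,0.8,-20,0,0],[0,0,-30,0,0],[0,0,-20,0,0],[0,0,-12,0,0],[0,0,0,0,0]]]'; python3 f.py; python3 -m pendant '[[[0,0,-7,0,0],[0,0,-6,0,0],[0,0,0,0,0],[0,0,0,0,0]]]'; python3 f.py
```

```text
time_s: 24.08
eef_pos: [0.4888, 0.1426, 0.1337]
eef_rot: [-0.001, 0.422, 0.907, -0.0]
wrist_force: [0.3, 0.1, -0.5]
opening: 0.156
t 24.275 pos [0.4901 0.1427 0.1353] meter-xy mm [-55.9326 468.5792] F [-0.0082 -0.2847 -0.2846] sd [0.4104 0.1215 0.4777] Fm [ 0.0457 -0.2812] T [-0.0117  0.0269 -0.0222] op 0.15414000651041634 q6 -0.6487378432031032
time_s: 24.78
eef_pos: [0.4893, 0.1426, 0.1212]
eef_rot: [-0.0, 0.422, 0.907, -0.0]
wrist_force: [-0.1, -0.3, -0.5]
opening: 0.157
t 24.975 pos [0.4894 0.1427 0.1215] meter-xy mm [-56.5496 468.4027] F [-0.0971  0.1254 -0.6179] sd [0.3703 0.3323 0.156 ] Fm [-0.119   0.1048] T [ 0.0001 -0.015  -0.0126] op 0.1514154408289324 q6 -0.6487641341056651
```

```bash
python3 -m pendant '[[[-0.5,-0.5,-1.5,0,0],[0,0,0,0,0],[0,0,0,0,40],[0,0,0,0,40],[0,0,0,0,40],[0,0,25,0,40],[0,0,40,0,40],[0,0,40,0,40]]]'; python3 f.py; python3 -m pendant '[[[-40,40,0,0,40],[-40,40,0,0,40],[-40,40,0,0,40],[-20,40,0,0,40],[0,0,0,0,40],[0,0,0,0,40]]]'; python3 f.py; python3 needle.py;  python3 - <<'E'
from h import *
ims=[]
for n,P,r,lo,k in (("top",[.472,-.246,.05],15,150,2.4),("scene",[.472,-.246,.05],15,150,2.4),("top",[.486,.142,.1],20,0,1),("scene",[.486,.142,.1],20,0,1)):
    c=cam(n); g=np.mean([cam(n)["img"].astype(np.float32) for _ in range(4)],0)
    u,v=map(int,proj(c,P)); a=g[v-r:v+r,u-r:u+r].mean(2)
    a=cv2.resize(a,(300,300),interpolation=cv2.INTER_CUBIC); ims.append(np.clip((a-lo)*k,0,255).astype(np.uint8))
    print(n,[(w(c,d["at"]),round(d["confidence"],2)) for t in ("tool_stand","tuning_tool") for d in spotter.tip_of(n,t)[:1]],u,v)
cv2.imwrite("pics/e.png",np.vstack([np.hstack(ims[:2]),np.hstack(ims[2:])]))
E
```

```text
time_s: 25.98
eef_pos: [0.4885, 0.1421, 0.2257]
eef_rot: [-0.0, 0.422, 0.907, -0.0]
wrist_force: [0.6, -0.3, -1.2]
opening: 0.471
t 26.175 pos [0.4892 0.1422 0.2255] meter-xy mm [-56.717  467.8836] F [1.1112 0.2884 0.9044] sd [1.541  0.3863 2.354 ] Fm [1.0367 0.493 ] T [-0.0332 -0.0305  0.0152] op 0.471344824955697 q6 -0.649714062370289
time_s: 26.92
eef_pos: [0.3484, 0.3017, 0.2237]
eef_rot: [-0.001, 0.422, 0.907, -0.001]
wrist_force: [0.2, -0.2, -0.1]
opening: 0.47
t 27.125 pos [0.3493 0.3012 0.2244] meter-xy mm [-224.0767  597.6727] F [ 0.3361 -0.1336 -0.0404] sd [0.5216 0.3355 0.7558] Fm [ 0.3553 -0.0677] T [-0.     -0.0213 -0.0016] op 0.4633407595683732 q6 -0.24380889879362905
top disk [  4   0  40  44 887] shift px [3.62 1.72] min at [1.25 1.2  1.3  1.15 1.1 ] -9.2 std 5.0
scene disk [  0   0  44  29 673] shift px [ 0.81 -8.06] min at [0.9  0.95 0.85 0.8  1.  ] -38.8 std 13.3
top [(array([ 0.48709736,  0.14502787, -0.00299018]), 0.86), (array([0.49394675, 0.1422408 , 0.07641151]), 0.46)] 296 209
scene [(array([0.49100444, 0.14029796, 0.00075972]), 0.8), (array([ 0.423002  ,  0.31009253, -0.00340203]), 0.22)] 286 182
top [(array([ 0.48607133,  0.145329  , -0.00468917]), 0.85), (array([0.48844499, 0.14302712, 0.07780159]), 0.47)] 158 204
scene [(array([0.4894051 , 0.1417393 , 0.00128379]), 0.68), (array([ 0.45324163, -0.3259616 ,  0.03234712]), 0.29)] 235 259
```

View pics/e.png

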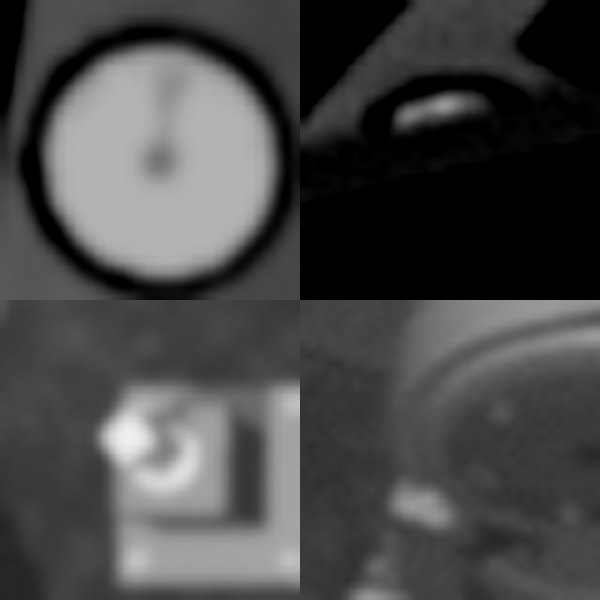

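In the last picture, the needle lies along the centre (top crop hub (158,161), tip (172,80), about +0.02). The collar and handle are at their original pixels.

```bash
python3 -c "
from h import *
order.hand_in(); print(monitor.get_obs()['time_s'])"
```

```text
the job is handed in; nothing more can be done
the job is handed in; nothing more can be done
```

The needle is in the centre band, the tool is back in its stand, and I handed the job in at about 28–29 s of the 72 s limit. No verdict is reported.

- **Dropping through:** On its first touch, about 9 mm off the window centre, the tip fell straight through the hidden hole, so no search was needed. Side forces and the spring load (about 1.6 N) showed the blade was in the slot. I then felt for the hole's walls to centre on the trimmer.
- **Turning:** I turned the tool clockwise by 79° in all, which brought the needle from about +0.9 to near zero. I eased the side load before lifting out.
- **Return:** I lowered the tool into its stand at the pose where I had gripped it, with no contact force, then released it and moved the arm clear.

**Last checks:**
- **Needle:** The last top picture puts it at about +0.02 rad, read from pixels and good to roughly 0.06.
- **Tool:** The collar and handle are back within about 0.7 pixel of where they started. The pictures cannot resolve a collar height error of a few millimetres; I relied on having released it at the grasp height.
- **Bystanders:** Nothing came near them on the path I took, but I did not measure them again at the end.

**Disagreements:**
- **Needle script:** My automatic needle reading disagreed by 0.1–0.3 rad between cameras and failed once the arm hid the dial, so I relied on hub-to-tip pixels instead.
- **Scene camera:** The arm blocked its view of the dial and stand in the final check, and its low-confidence tool detections (0.2–0.3) there were wrong.

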